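# Roll the former one turn on the measuring board

## Robot

A 7-joint arm with a two-finger parallel gripper is mounted at the origin on a cart in front of the work surface, level with it; the furniture and walls round the work are solid. World frame = base frame: x ahead of the robot, y to its left, z up, the work surface at z = 0. Lengths are in m, angles in rad, forces in N, time in s.
With the tool pointing down it reaches from about 0.4 to 0.85 m from the base axis. Payload 4.5 kg.
Tool frame: the origin (TCP) lies between the finger pads; the fingertips stand arm.tip_extent ahead of it and the grasp point (between the pads) lies 8 mm behind it (arm.tip_extent is the distance from the TCP to the fingertips, in m); z points along the fingers, y is the line along which they close (so a half turn about z gives the same grasp; the last joint's range is limited). The gripper opens to 88 mm and grips with 3 to 60 N. Pads are 18 mm wide; open, the fingers measure 123 mm over their backs; the gripper's body (75 mm by 187 mm) begins 45 mm behind the grasp point.
Start: joints at [-1.27, 0.689, -0.195, 1.565, 0.157, 0.902, -0.215], TCP at [0.165, 0.603, 0.25] pointing down, gripper open.
Joint ranges: [-3.01, 3.01], [-0.46, 2.08], [-1.47, 1.51], [0.13, 2.56], [-1, 4.14], [0.04, 2.09], [-2.66, 2.66]. Speed limits (rad/s): [2.57, 2.57, 3.14, 3.14, 3.14, 3.14, 3.14].

## Interface

Orientations are given as a rotation vector (axis times angle).
In Python, from bench import arm gives the robot as it stands.
- The arm moves only by the shell command python3 -m pendant 'ROWS' [FORCE]. ROWS is JSON, a list of rows, each a list of 3 entries, a list of its own where there are three numbers: the shift along the tool's x, y, z normalised to -1 to 1, where 1 is 100 mm, then the turn, a rotation vector about the tool's x, y, z normalised to -1 to 1, where 1 is 45 degrees, then the closure, from -1 (fully open) to 1 (shut), so that 0 is half open. A call has 1 to 8 rows; each row is the pose to reach, as a shift and turn from the pose commanded when the call began, along the tool's axes at that moment; what a row does not reach only later rows make up. A row lasts 1/8 s, in which the tool goes at most 62.5 mm and 10.7 degrees, less where a joint would pass 70% of its speed; a pose out of reach is approached as far as the arm can. A call with a number of a shift or a turn outside -1 to 1 is refused whole. A call with a gripper value outside its range is refused whole. The fingers move at their own pace and stop on an object; FORCE is the grip in N (left out, the last holds). Time passes only in rows, so rows that repeat a pose let the fingers close. It gives the time, the measured TCP pose, the force, the opening and the grip force at its end, in the units of the state.
- arm.state(): the state, without advancing time (a new reading comes with each control period).
- arm.snapshot(name): name is "scene" or "top" or "wrist"; returns (picture, depth): 384x512x3 uint8, red, green, blue; 384x512 float32, m along the optical axis (not along the pixel's ray), 0 where there is no reading.
- arm.calibration(name): a dict with "mtx" (3x3 intrinsics, pixels), "extrinsics" (4x4, takes a point from camera to world coordinates). Camera axes: x right, y down, z forward; pixel columns grow to the right and rows downward; lengths in m; the calibration is good to about 2 mm. A picture is of the moment at which its call begins: read the wrist's pose just before it. calibration takes no time and is no camera call; for the wrist camera it gives the pose at the moment of the call.
- arm.sign_off(): hands the job in; it is judged then, once.
The state is a dict: "t": time; "joints": joint angles; "joint_velocities": joint speeds; "joint_torque": joint torques, N m; "tool_pos": TCP position; "ee_rot": TCP orientation; "force": force on the tool from outside, world axes, zero at the start; "ft_torque": the same for the moment, N m; "grip_width": opening from 0.0 (shut) to 1.0 (fully open); "gripper_force": force on a finger pad.
Only numpy, scipy, OpenCV 4.12 (cv2) and the standard library are available. Lean on these libraries where they do the work, as an engineer would, in place of code of your own. Each camera call takes 0.05 s, during which the arm holds its last target. There are 200 camera calls.

## Task

The wooden former lies on the measuring board with its dark line on top. Measure how far it is round: with the fingertips push it so that it rolls, without skidding, one full turn along the board away from the raised batten, and leave it at rest square across the board with the line on top again. Do not lift the former, and leave the cup, the tape and the wooden rib where they are.

Things in the scene. Friction and masses are not known exactly. Their poses are not given: they have to be found in the camera images.
- former: plain waxed wooden cylinder, diameter 50 mm, length 130 mm, about 0.2 kg, lying on the board, free to roll; one turn is 157 mm of travel. Origin: middle of its axis, 25 mm above the board's top. x runs along its axis; z points from the axis to the dark line, so it is up at the start and after a full turn. Pushed slowly (50 mm/s or less) it stops within about 6 mm of where the push ends
- line_mid (a point): middle of the dark line, 6 mm wide, that runs the length of the former on its surface, 25 mm from the axis; also drawn on the end faces. The former's friction on fingers and board is about 0.3: pushed from behind at its axis or up to 8 mm above, it rolls and the finger slides on it; a stiff push from behind that meets it over about 12 mm above its axis can make it skid or wedge
- board: fixed measuring board, 170 mm (its x) by 340 mm (its y), grey canvas-covered flat top 12 mm above the table. Origin: centre of its underside; z up. A raised batten, 18 mm wide and 26 mm high over the table (14 mm over the board's top), crosses it at its +y end (inner face at y = +152 mm); the former lies near it with its axis along the board's x and is to roll toward the board's -y. The -y end is open. A scale with a line each 10 mm runs along the +x edge (drawn)
- speckle_cup: bystander: speckled clay cup with a green rim, 68x71x91 mm, standing; origin at the centre of its underside
- masking_tape: bystander: roll of masking tape lying flat, 76 mm across, 19 mm high; origin at the centre of its underside
- wood_rib: bystander: flat kidney-shaped wooden rib, 50x93x6 mm; origin at the centre of its underside

How it is judged:
By the outcome, as a careful person would: the job done as asked, in the order asked, and still so for the second after the job is handed in, with the robot touching nothing.
It also fails if it takes over 48 s, if anything falls off the work surface, if the arm or the gripper's body presses on something with over 40 N, if the wrist force passes 120 N, or if a joint passes its speed limit or range.

## Working session

There is one attempt and no reset: what is moved stays moved. The work goes in short steps, Python scripts to look and compute and a shell command to move; the robot and the scene stay as the last step left them, time stands still between calls to the robot, and variables do not carry over. Pictures are saved under pics/ and viewed, at most 10 in all, crops included, and the job is handed in when it is done.

```bash
mkdir -p pics; ls; cat > h.py <<'E'
from bench import arm
import numpy as np, cv2
from scipy.spatial.transform import Rotation as R
def snap(cam,out,crop=None,scale=1):
    p,d=arm.snapshot(cam); c=arm.calibration(cam)
    np.savez('pics/'+out+'.npz',p=p,d=d,K=c['mtx'],T=c['extrinsics'])
    im=p[...,::-1]
    if crop: x0,y0,x1,y1=crop; im=im[y0:y1,x0:x1]
    im=cv2.resize(im,None,fx=scale,fy=scale,interpolation=cv2.INTER_CUBIC)
    cv2.imwrite('pics/'+out+'.png',im)
def pt(out,u,v):
    z=np.load('pics/'+out+'.npz'); d=z['d'][int(round(v)),int(round(u))]
    r=np.linalg.inv(z['K'])@[u,v,1]; return (z['T']@np.r_[r*d,1])[:3]
def ptz(out,u,v,h):
    z=np.load('pics/'+out+'.npz'); r=z['T'][:3,:3]@np.linalg.inv(z['K'])@[u,v,1]; o=z['T'][:3,3]
    return o+r*(h-o[2])/r[2]
E
python3 - <<'E'
from h import *
s=arm.state(); print({k:np.round(v,3) for k,v in s.items()}, arm.tip_extent)
print(R.from_rotvec(s['ee_rot']).as_matrix().round(3))
snap('top','top0',None,1.5); snap('scene','sc0',None,1.5)
E
```

```text
pics
{'t': np.float64(0.0), 'joints': array([-1.27 ,  0.69 , -0.195,  1.566,  0.157,  0.902, -0.215]), 'joint_velocities': array([-0.   ,  0.   , -0.001, -0.   , -0.   ,  0.   ,  0.001]), 'joint_torque': array([ 0.0000e+00, -5.2757e+01, -1.2670e+00, -1.5343e+01, -5.3000e-02,
        7.0000e-03,  0.0000e+00]), 'tool_pos': array([0.165, 0.602, 0.249]), 'ee_rot': array([-4.180e-01, -3.114e+00,  3.000e-03]), 'force': array([ 0.01 ,  0.178, -0.098]), 'ft_torque': array([-0.045, -0.026,  0.009]), 'gripper_force': np.float64(0.0), 'grip_width': np.float64(0.998)} 0.011
[[-0.965  0.264 -0.   ]
 [ 0.264  0.965 -0.002]
 [-0.    -0.002 -1.   ]]
```

View pics/top0.png

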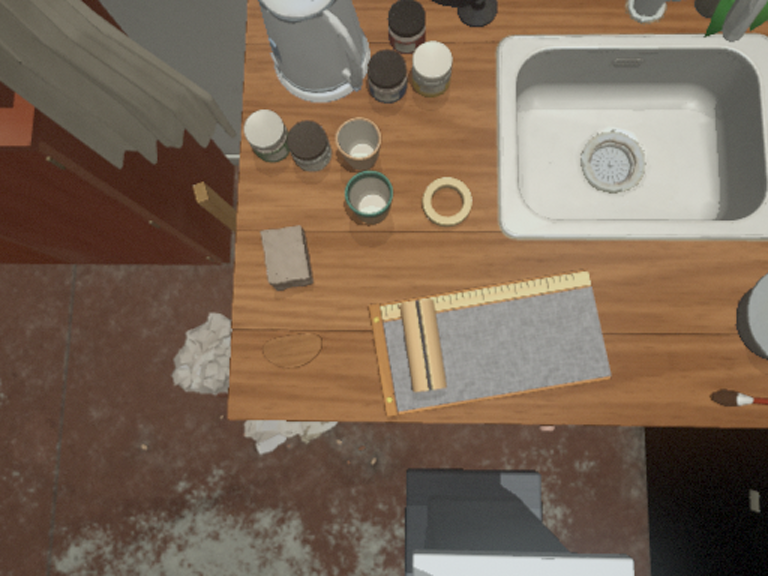

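View pics/sc0.png

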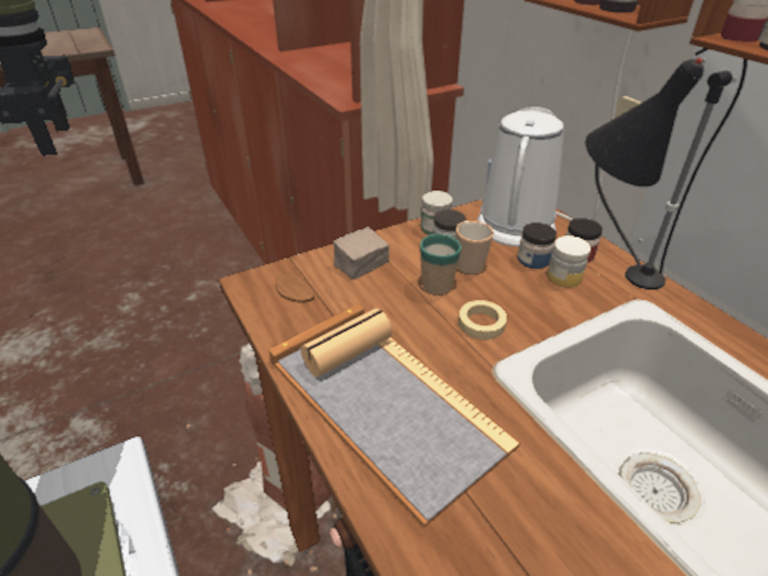

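The top view shows the board with the batten on the left (372–389, 306–414), the former with its line from (421,300) to (431,390), and the open end at (590,273)–(609,378). The bystanders are all clear of the board: the rib at (292,350), the cup at (368,196) and the tape at (447,201).

```bash
python3 - <<'E'
from h import *
f=lambda u,v,h:ptz('top0',u/1.5,v/1.5,h).round(4)
for n,u,v,h in [('battTL',372,306,.026),('battBL',389,414,.026),('TR',590,273,.012),('BR',609,378,.012)]:
    print(n,f(u,v,h),pt('top0',u/1.5,v/1.5).round(3))
z=np.load('pics/top0.npz'); d=z['d'];K=z['K'];T=z['T']
v,u=np.mgrid[:384,:512]; P=np.stack([(u-K[0,2])/K[0,0]*d,(v-K[1,2])/K[1,1]*d,d],-1)@T[:3,:3].T+T[:3,3]
m=np.zeros(d.shape,bool); m[192:268,262:302]=1
m&=(P[...,2]>.045)&(d>0); Q=P[m]; print('former n',m.sum(),Q.mean(0),Q[:,2].max())
c=Q[:,:2].mean(0); U,S,V=np.linalg.svd(Q[:,:2]-c); ax=V[0]*np.sign(V[0][0]); print('axis',ax,np.degrees(np.arctan2(ax[1],ax[0])))
t=(Q[:,:2]-c)@ax; w=(Q[:,:2]-c)@[-ax[1],ax[0]]; print('len',t.min(),t.max(),'w',w.min(),w.max())
dark=m&(z['p'].sum(-1)<200); D=P[dark]; print('dark',dark.sum(),D.mean(0)); U,S,V=np.linalg.svd(D[:,:2]-D[:,:2].mean(0)); print(V[0])
b=np.zeros(d.shape,bool); b[195:260,310:390]=1; print('board z',np.median(P[b][:,2]))
snap('top','top1',(235,170,425,290),4)
E
```

```text
battTL [0.5102 0.2218 0.026 ] [0.51  0.222 0.029]
battBL [0.3503 0.1941 0.026 ] [0.35  0.194 0.026]
TR [ 0.5653 -0.1099  0.012 ] [ 0.567 -0.113  0.001]
BR [ 0.4069 -0.1324  0.012 ] [ 0.407 -0.132  0.012]
former n 1299 [0.45119511 0.14453677 0.05853369] 0.06727194552218396
axis [0.98834526 0.15222896] 8.756120268107011
len -0.06431812140815191 0.06576383204726147 w -0.024573119189742386 0.024193639812852143
dark 0 [nan nan nan]
[1. 0.]
board z 0.012958079940047051<stdin>:11: RuntimeWarning: Mean of empty slice.
  ret = um.true_divide(
```

View pics/top1.png

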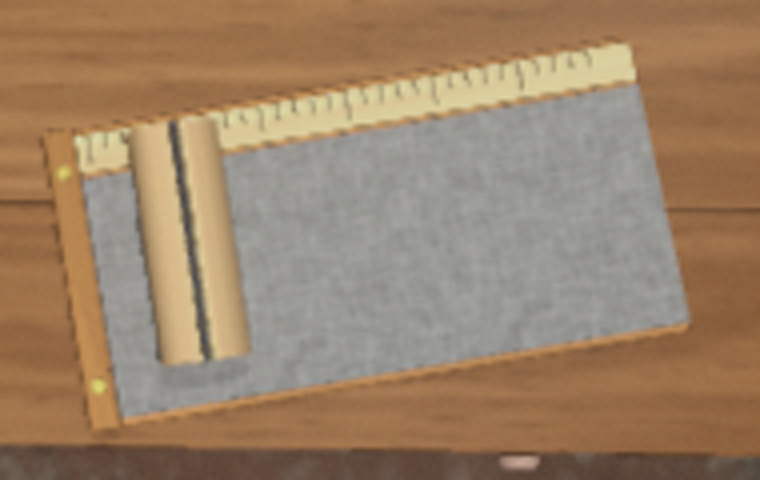

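The former's centre measures (0.451, 0.145). Its length is 130 mm and its top is at about 0.062 m, which match the sizes given. Its axis yaw is 8.8°, the board's about 9.1°. I'll go above a point behind the former, with the tool's y along the board's x.

```bash
python3 -m pendant '[[[-0.5,-0.4,0],[0,0,0],-0.4],[[-0.95,-0.82,0],[0,0,0],-0.4],[[-0.95,-0.82,0],[0,0,0],-0.4]]' 
python3 -m pendant '[[[-0.5,-0.4,0],[0,0,0],-0.4],[[-0.95,-0.82,0],[0,0,0],-0.4],[[-0.95,-0.82,0],[0,0,0],-0.4]]' 
python3 -m pendant '[[[-0.5,-0.4,0],[0,0,0],-0.4],[[-0.95,-0.82,0],[0,0,0.3],-0.4],[[-0.95,-0.82,0],[0,0,0.6],-0.4],[[-0.95,-0.82,0],[0,0,0.73],-0.4],[[-0.95,-0.82,0],[0,0,0.73],-0.4],[[-0.95,-0.82,0],[0,0,0.73],-0.4]]' 
cat >> h.py <<'E'
def rel(target,yaw):
    s=arm.state(); M=R.from_rotvec(s['ee_rot']); p=s['tool_pos']
    y=np.array([np.cos(yaw),np.sin(yaw),0]); z=np.array([0,0,-1.]); G=R.from_matrix(np.stack([np.cross(y,z),y,z],1))
    print('t',s['t'],'p',p.round(4),'F',np.round(s['force'],2),'shift/100mm',(M.inv().apply(np.array(target)-p)/.1).round(3),'turn/45',((M.inv()*G).as_rotvec()/np.radians(45)).round(3),'w',s['grip_width'].round(2))
YAW=np.radians(9.0); C=np.array([.4512,.1445]); B=np.array([-np.sin(YAW),np.cos(YAW)])
def back(dist,z): return np.r_[C+B*dist,z]
E
python3 -c "
from h import *
rel(back(.042,.15),YAW); print(arm.state()['joints'])"
```

```text
t: 0.52
tool_pos: [0.2389, 0.4933, 0.2493]
ee_rot: [0.43, 3.109, -0.008]
force: [-0.2, 1.6, -0.6]
grip_width: 0.705
gripper_force: 0.0
t: 0.9
tool_pos: [0.3077, 0.3902, 0.2495]
ee_rot: [0.43, 3.111, -0.006]
force: [-0.1, 0.6, 0.9]
grip_width: 0.697
gripper_force: 0.0
t: 1.65
tool_pos: [0.3744, 0.2917, 0.2497]
ee_rot: [-1.274, -2.871, -0.001]
force: [-0.4, 1.2, 0.6]
grip_width: 0.699
gripper_force: 0.0Traceback (most recent call last):
  File "<string>", line 3, in <module>
    rel(back(.042,.15),YAW); print(arm.state()['joints'])
    ~~~^^^^^^^^^^^^^^^^^^^^
  File "h.py", line 20, in rel
    print('t',s['t'],'p',p.round(4),'F',np.round(s['force'],2),'shift/100mm',(M.inv().apply(np.array(target)-p)/.1).round(3),'turn/45',((M.inv()*G).as_rotvec()/np.radians(45)).round(3),'w',s['grip_width'].round(2))
                                                                                                                                                                                             ^^^^^^^^^^^^^^^^^^^^^
AttributeError: 'float' object has no attribute 'round'
```

```bash
sed -i "s/s\['grip_width'\].round(2)/s['grip_width']/" h.py; python3 -c "
from h import *
rel(back(.042,.15),YAW); print(arm.state()['joints'])"
```

```text
t 1.65 p [0.3744 0.2917 0.2497] F [-0.44  1.21  0.64] shift/100mm [-1.256 -0.189  0.996] turn/45 [ 0.    -0.001  0.737] w 0.6988830016325758
[-0.70980335  0.49556293 -0.07407323  2.0093328   0.05817929  0.63827198
 -0.08614612]
```

```bash
python3 -m pendant '[[[-0.3,-0.05,0.2],[0,0,0.2],-0.4],[[-0.6,-0.1,0.4],[0,0,0.4],-0.4],[[-1,-0.15,0.6],[0,0,0.6],-0.4],[[-1,-0.15,0.8],[0,0,0.737],-0.4],[[-1,-0.15,0.8],[0,0,0.737],-0.4],[[-1,-0.15,0.8],[0,0,0.737],-0.4]]' 
python3 -c "
from h import *
rel(back(.042,.11),YAW)"
```

```text
t: 2.4
tool_pos: [0.4303, 0.207, 0.1701]
ee_rot: [-2.041, -2.387, -0.001]
force: [0.4, -0.1, 0.7]
grip_width: 0.7
gripper_force: 0.0
t 2.4 p [0.4303 0.207  0.1701] F [ 0.44 -0.14  0.72] shift/100mm [-0.231  0.109  0.601] turn/45 [ 0.    -0.001 -0.001] w 0.7002679249662418
```

```bash
python3 -m pendant '[[[-0.12,0.11,0.3],[0,0,0],-0.4],[[-0.23,0.11,0.6],[0,0,0],-0.4],[[-0.23,0.11,0.6],[0,0,0],-0.4],[[-0.23,0.11,0.6],[0,0,0],-0.4]]' 
python3 -c "
from h import *
rel(back(.042,.041),YAW); snap('wrist','w1',None,1.5);snap('scene','s1',(150,180,350,330),4)"
```

```text
t: 2.9
tool_pos: [0.4451, 0.1861, 0.1108]
ee_rot: [-2.044, -2.385, -0.003]
force: [0.1, 0.6, 0.1]
grip_width: 0.699
gripper_force: 0.0
t 2.9 p [0.4451 0.1861 0.1108] F [0.11 0.56 0.06] shift/100mm [-0.002 -0.006  0.698] turn/45 [ 0.002 -0.002 -0.004] w 0.699180018405509
```

View pics/w1.png

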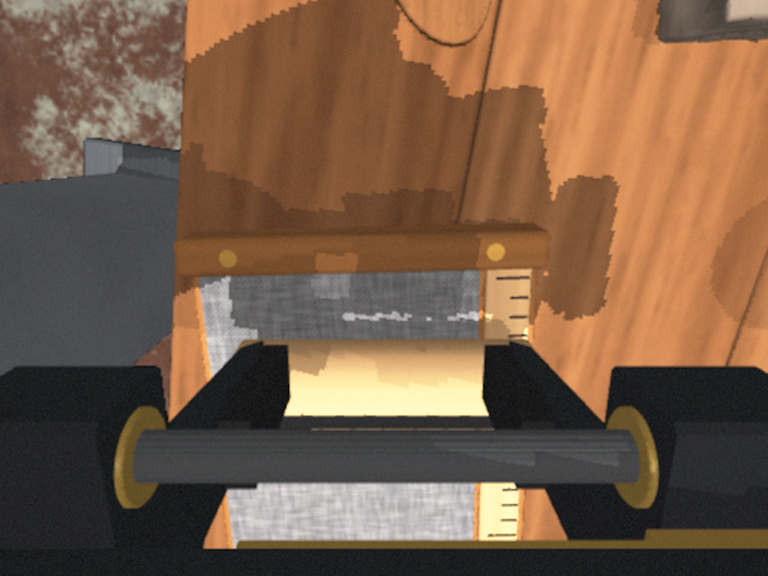

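View pics/s1.png

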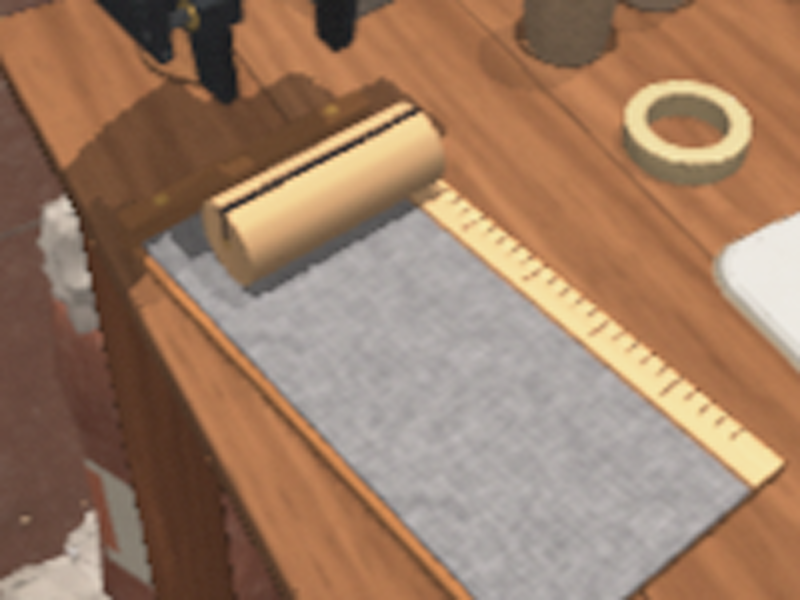

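The wrist and scene views show the two fingers spanning the former at about its own yaw, on the batten side, with nothing under them. I'll descend 46 mm behind the axis, with the tips kept above the batten.

```bash
python3 -m pendant '[[[0.04,0,0.2],[0,0,0],-0.4],[[0.04,0,0.4],[0,0,0],-0.4],[[0.04,0,0.5],[0,0,0],-0.4],[[0.04,0,0.6],[0,0,0],-0.4],[[0.04,0,0.65],[0,0,0],-0.4],[[0.04,0,0.69],[0,0,0],-0.4],[[0.04,0,0.69],[0,0,0],-0.4]]' 
python3 -c "
from h import *
rel(back(.034,.041),YAW); snap('wrist','w2',None,1.5); print(arm.state()['ft_torque'])"
```

```text
t: 3.88
tool_pos: [0.4442, 0.1889, 0.0407]
ee_rot: [-2.047, -2.383, -0.0]
force: [0.3, 0.5, 0.2]
grip_width: 0.7
gripper_force: 0.0
t 3.875 p [0.4442 0.1889 0.0407] F [0.33 0.52 0.16] shift/100mm [-0.109  0.001 -0.003] turn/45 [-0.    -0.    -0.007] w 0.7000620193576085
[-0.02851545  0.04534826  0.02381747]
```

View pics/w2.png

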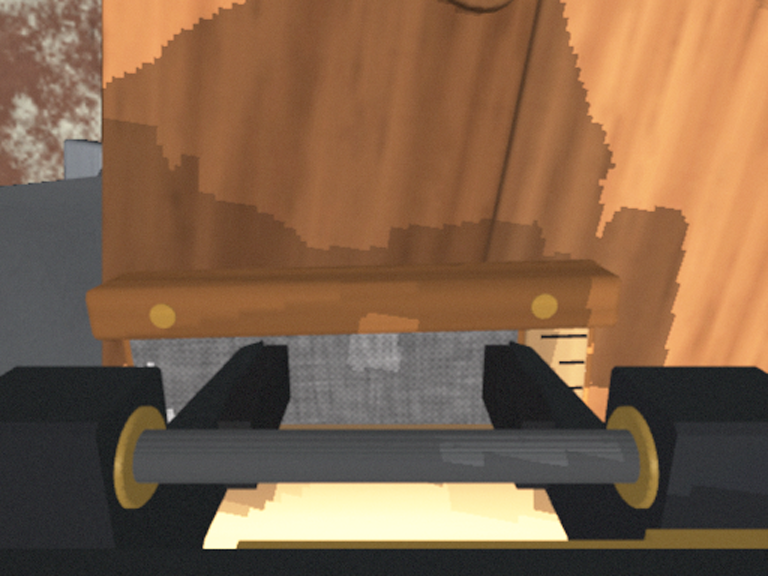

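```bash
python3 -m pendant '[[[-0.03,0,0],[0,0,0],-0.4],[[-0.06,0,0],[0,0,0],-0.4],[[-0.08,0,0],[0,0,0],-0.4],[[-0.1,0,0],[0,0,0],-0.4],[[-0.12,0,0],[0,0,0],-0.4],[[-0.14,0,0],[0,0,0],-0.4],[[-0.17,0,0],[0,0,0],-0.4],[[-0.2,0,0],[0,0,0],-0.4]]' 
python3 -m pendant '[[[-0.035,0,0],[0,0,0],-0.4],[[-0.07,0,0],[0,0,0],-0.4],[[-0.105,0,0],[0,0,0],-0.4],[[-0.14,0,0],[0,0,0],-0.4],[[-0.175,0,0],[0,0,0],-0.4],[[-0.21,0,0],[0,0,0],-0.4],[[-0.245,0,0],[0,0,0],-0.4],[[-0.28,0,0],[0,0,0],-0.4]]' 
python3 -c "
from h import *
rel(back(.034,.041),YAW); snap('scene','s2',(150,180,350,330),4)"
```

```text
t: 4.92
tool_pos: [0.4472, 0.1689, 0.0407]
ee_rot: [-2.047, -2.384, 0.0]
force: [0.2, 0.0, 0.5]
grip_width: 0.701
gripper_force: 0.0
t: 5.92
tool_pos: [0.4514, 0.1412, 0.0407]
ee_rot: [-2.046, -2.384, -0.0]
force: [-0.4, 0.4, 0.1]
grip_width: 0.696
gripper_force: 0.0
t 5.925 p [0.4514 0.1412 0.0407] F [-0.4   0.36  0.08] shift/100mm [ 0.373  0.001 -0.003] turn/45 [-0.    -0.    -0.007] w 0.6963865121648297
```

View pics/s2.png

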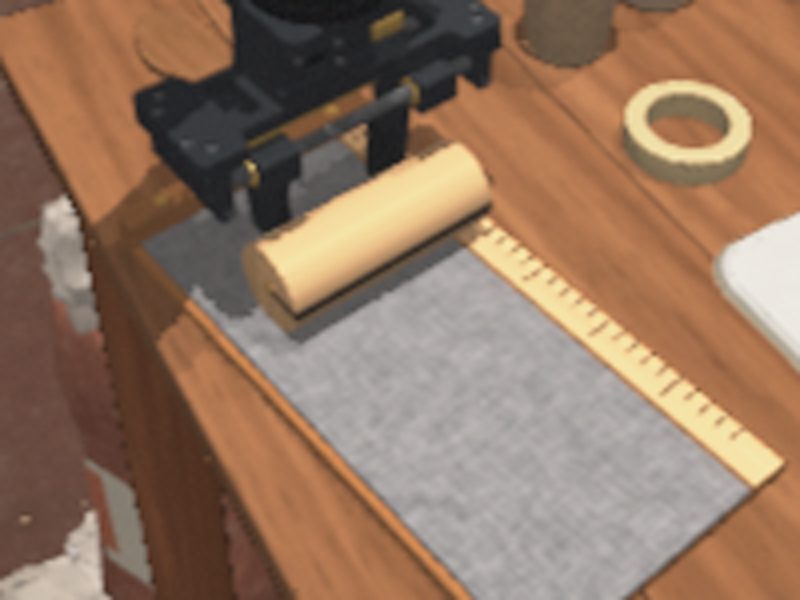

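The former is rolling: the line is now on its front face, about 90–100° round, and the former is still square. I'll continue.

```bash
for i in 1 2 3; do python3 -m pendant '[[[-0.035,0,0],[0,0,0],-0.4],[[-0.07,0,0],[0,0,0],-0.4],[[-0.105,0,0],[0,0,0],-0.4],[[-0.14,0,0],[0,0,0],-0.4],[[-0.175,0,0],[0,0,0],-0.4],[[-0.21,0,0],[0,0,0],-0.4],[[-0.245,0,0],[0,0,0],-0.4],[[-0.28,0,0],[0,0,0],-0.4]]' | grep -E 'pos|force:' ; done
python3 -c "
from h import *
rel(back(.034,.041),YAW); snap('scene','s3',(150,180,370,345),3.6)
snap('top','t3')"
```

```text
tool_pos: [0.4557, 0.1135, 0.0407]
force: [-0.0, -1.7, -0.2]
gripper_force: 0.0
tool_pos: [0.4599, 0.0859, 0.0407]
force: [-0.6, -0.0, -0.2]
gripper_force: 0.0
tool_pos: [0.4641, 0.0582, 0.0407]
force: [-0.3, 0.6, -0.1]
gripper_force: 0.0
t 8.975 p [0.4641 0.0582 0.0407] F [-0.29  0.57 -0.13] shift/100mm [ 1.213e+00  1.000e-03 -3.000e-03] turn/45 [-0.    -0.    -0.007] w 0.6988734179524813
```

View pics/s3.png

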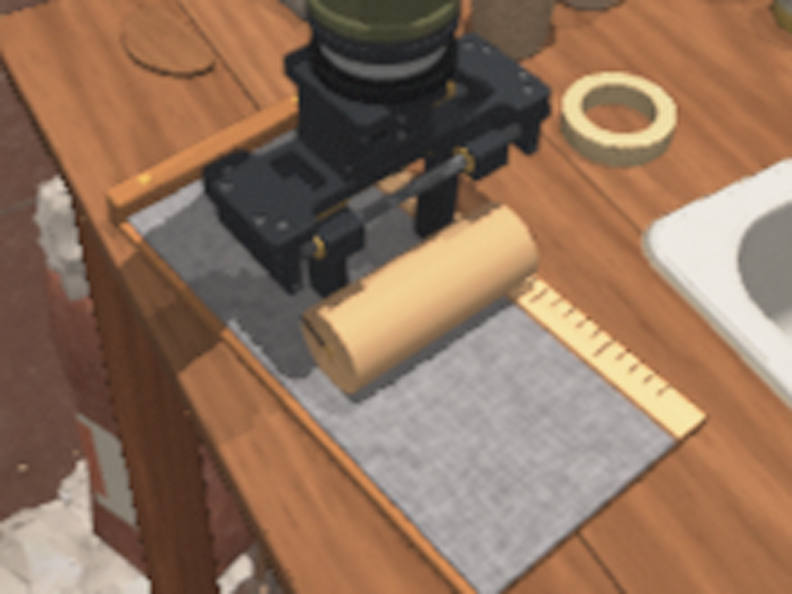

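```bash
cat >> h.py <<'E'
from scipy.optimize import least_squares
def fit(out,guess):
    """cylinder axis on board: along-travel s (from start C, + = -B), yaw, lateral extent"""
    z=np.load('pics/'+out+'.npz'); d=z['d'];K=z['K'];T=z['T']
    v,u=np.mgrid[:384,:512]; P=np.stack([(u-K[0,2])/K[0,0]*d,(v-K[1,2])/K[1,1]*d,d],-1)@T[:3,:3].T+T[:3,3]
    A=np.array([B[1],-B[0]]); q=P[...,:2]-C; s=-(q@B); t=q@A; h=P[...,2]
    rad=lambda p,s,t,h:np.hypot(s-p[0]-p[1]*t,h-.037-p[2])-.025
    p=np.array([guess,0,0.])
    for tol in (.008,.006,.005):
        m=(d>0)&(abs(rad(p,s,t,h))<tol)&(abs(t)<.075)&(h>.024)&(s>p[0]-.012)&(s<p[0]+.03)
        p=least_squares(rad,p,args=(s[m],t[m],h[m]),loss='soft_l1',f_scale=.001).x
    print(out,'s %.4f dyaw %.2f dz %.4f'%(p[0],np.degrees(-p[1]),p[2]),'n',m.sum(),'t',np.percentile(t[m],[1,99]).round(3))
    return p,P
E
python3 -c "
from h import *
fit('sc0',0);fit('s1',0);fit('s2',.038);fit('s3',.122);fit('top0',0);fit('t3',.122)"
```

```text
sc0 s -0.0011 dyaw -0.22 dz 0.0006 n 1222 t [-0.064  0.065]
s1 s -0.0011 dyaw -0.30 dz 0.0006 n 1223 t [-0.064  0.064]
s2 s 0.0393 dyaw -0.25 dz 0.0005 n 1287 t [-0.065  0.064]
s3 s 0.1232 dyaw -0.36 dz 0.0005 n 1452 t [-0.065  0.064]
top0 s 0.0001 dyaw -0.10 dz 0.0012 n 997 t [-0.063  0.065]Traceback (most recent call last):
  File "<string>", line 3, in <module>
    fit('sc0',0);fit('s1',0);fit('s2',.038);fit('s3',.122);fit('top0',0);fit('t3',.122)
                                                                         ~~~^^^^^^^^^^^
  File "h.py", line 34, in fit
    print(out,'s %.4f dyaw %.2f dz %.4f'%(p[0],np.degrees(-p[1]),p[2]),'n',m.sum(),'t',np.percentile(t[m],[1,99]).round(3))
                                                                                       ~~~~~~~~~~~~~^^^^^^^^^^^^^
    return _quantile_unchecked(
        a, q, axis, out, overwrite_input, method, keepdims, weights)
    return _ureduce(a,
                    func=_quantile_ureduce_func,
    ...<5 lines>...
                    overwrite_input=overwrite_input,
                    method=method)
    r = func(a, **kwargs)
    result = _quantile(arr,
                       quantiles=q,
    ...<2 lines>...
                       out=out,
                       weights=wgt)
    slices_having_nans = np.isnan(arr[-1, ...])
                                  ~~~^^^^^^^^^
IndexError: index -1 is out of bounds for axis 0 with size 0
```

The fit gives 124.3 mm of travel with the former square, so 32.8 mm remain. I'll push 30 mm, easing off at the end, then measure.

```bash
python3 -m pendant '[[[-0.035,0,0],[0,0,0],-0.4],[[-0.07,0,0],[0,0,0],-0.4],[[-0.105,0,0],[0,0,0],-0.4],[[-0.14,0,0],[0,0,0],-0.4],[[-0.17,0,0],[0,0,0],-0.4],[[-0.2,0,0],[0,0,0],-0.4],[[-0.22,0,0],[0,0,0],-0.4],[[-0.24,0,0],[0,0,0],-0.4]]' | grep -E 'pos|force:'
python3 -m pendant '[[[-0.015,0,0],[0,0,0],-0.4],[[-0.03,0,0],[0,0,0],-0.4],[[-0.045,0,0],[0,0,0],-0.4],[[-0.055,0,0],[0,0,0],-0.4],[[-0.06,0,0],[0,0,0],-0.4],[[-0.06,0,0],[0,0,0],-0.4],[[-0.06,0,0],[0,0,0],-0.4],[[-0.06,0,0],[0,0,0],-0.4]]' | grep -E 'pos|force:'
cat >> h.py <<'E'
def line(out,p,P):
    z=np.load('pics/'+out+'.npz'); im=z['p'].astype(float).sum(-1)
    A=np.array([B[1],-B[0]]); q=P[...,:2]-C; s=-(q@B); t=q@A; h=P[...,2]
    ds=s-p[0]-p[1]*t; dh=h-.037-p[2]
    m=(abs(np.hypot(ds,dh)-.025)<.004)&(abs(t)<.055)&(dh>.008)&(im<260)
    print('line angle from top (+ = forward), deg',np.degrees(np.median(np.arctan2(ds[m],dh[m]))).round(1),'n',m.sum(), np.percentile(np.degrees(np.arctan2(ds[m],dh[m])),[10,90]))
E
python3 -c "
from h import *
rel(back(.034,.041),YAW); p,P=fit('sc0',0); line('sc0',p,P)
snap('scene','s4',(170,200,370,350),4);p,P=fit('s4',.155); line('s4',p,P)"
```

```text
tool_pos: [0.4677, 0.0346, 0.0407]
force: [-1.2, -0.4, -0.1]
gripper_force: 0.0
tool_pos: [0.4686, 0.0288, 0.0407]
force: [0.1, -1.1, -0.9]
gripper_force: 0.0
t 11.075 p [0.4686 0.0288 0.0407] F [ 0.07 -1.09 -0.88] shift/100mm [ 1.51e+00  1.00e-03 -3.00e-03] turn/45 [ 0.    -0.    -0.007] w 0.7006684534212475
sc0 s -0.0011 dyaw -0.22 dz 0.0006 n 1222 t [-0.064  0.065]
line angle from top (+ = forward), deg 1.8 n 51 [-2.37234185  5.5394873 ]
s4 s 0.1530 dyaw -0.37 dz 0.0006 n 1522 t [-0.065  0.064]
line angle from top (+ = forward), deg -8.2 n 104 [-67.77372149  -2.48299165]
```

View pics/s4.png

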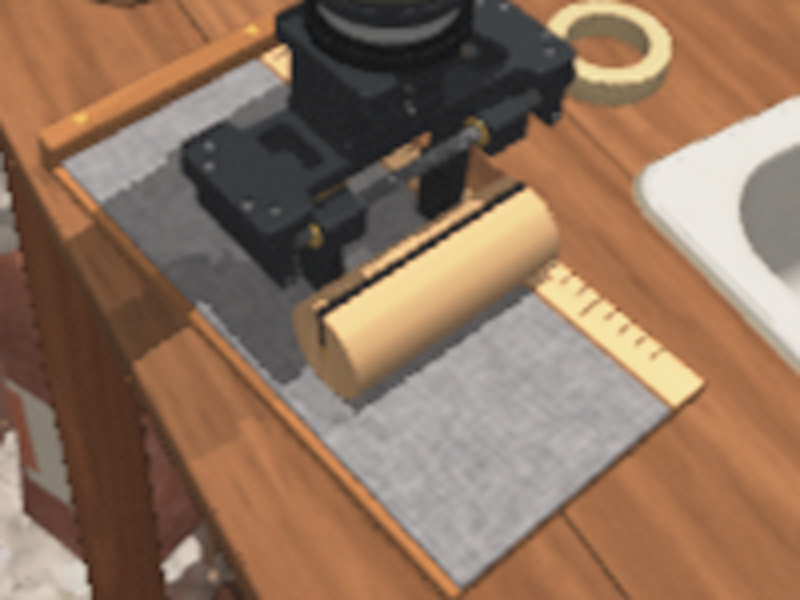

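The line is nearly on top. Travel is 154.1 mm, the former did not coast, and 3 mm remain. I'll nudge it 3 mm and then back away.

```bash
python3 -m pendant '[[[-0.01,0,0],[0,0,0],-0.4],[[-0.02,0,0],[0,0,0],-0.4],[[-0.025,0,0],[0,0,0],-0.4],[[-0.03,0,0],[0,0,0],-0.4],[[-0.03,0,0],[0,0,0],-0.4],[[-0.03,0,0],[0,0,0],-0.4],[[-0.03,0,0],[0,0,0],-0.4]]' | grep -E 'pos|force:'
python3 -c "
from h import *
snap('scene','s5');p,P=fit('s5',.157)"
python3 -m pendant '[[[0.05,0,0],[0,0,0],-0.4],[[0.15,0,0],[0,0,0],-0.4],[[0.3,0,0],[0,0,0],-0.4],[[0.4,0,-0.2],[0,0,0],-0.4],[[0.6,0,-0.5],[0,0,0],-0.4],[[0.9,0,-0.9],[0,0,0],-0.4],[[1,0,-1],[0,0,0],-0.4],[[1,0,-1],[0,0,0],-0.4]]' | grep -E 'pos|force:'
python3 -c "
from h import *
snap('scene','s6',(170,200,370,350),4);p,P=fit('s6',.157); line('s6',p,P)
snap('top','t6',(235,120,425,290),3.5);p,P=fit('t6',.157); line('t6',p,P);p,P=fit('top0',0);line('top0',p,P)"
```

```text
tool_pos: [0.4691, 0.0258, 0.0407]
force: [-0.7, 0.3, 0.5]
gripper_force: 0.0
s5 s 0.1560 dyaw -0.34 dz 0.0006 n 1528 t [-0.065  0.063]
tool_pos: [0.4539, 0.1257, 0.1409]
force: [0.7, -0.5, 0.6]
gripper_force: 0.0
s6 s 0.1560 dyaw -0.37 dz 0.0006 n 1523 t [-0.065  0.063]
line angle from top (+ = forward), deg 1.0 n 85 [-3.16850744  4.46412445]
t6 s 0.1572 dyaw -0.02 dz 0.0013 n 177 t [0.033 0.065]
line angle from top (+ = forward), deg -0.8 n 7 [-4.4214593   0.17355089]
top0 s 0.0001 dyaw -0.10 dz 0.0012 n 997 t [-0.063  0.065]
line angle from top (+ = forward), deg -2.1 n 44 [-3.71586258 -0.29058325]
```

View pics/t6.png

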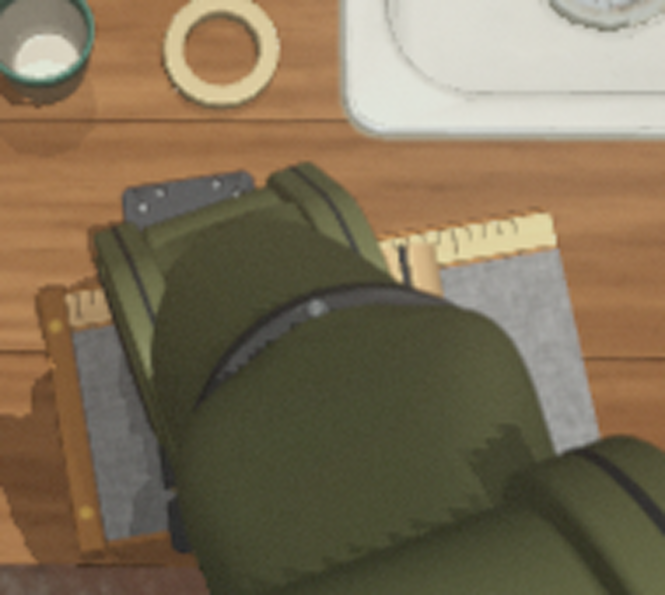

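The arm hides most of the top view, but the line shows central on the former's crown at (403,265). The fit gives 157.1 mm of travel, yaw within 0.4°, the line within about 1° of its start, and the former at rest with the arm clear.

```bash
python3 -c "
from h import *
print(arm.state()['t'],np.abs(arm.state()['joint_velocities']).max()); print(arm.sign_off())"
```

```text
13.15 0.014118881741818521
the job is handed in; nothing more can be done
None
```

The former was rolled one full turn: 157.1 mm of measured travel, with the line back on top within about 1°. It lies square across the board with the arm clear, and the job was handed in at 13.2 s.

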